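# Switch on the heated bread display at the bakery van

### The job

Switch on the heated bread display at its power box. Take the tall jar off the box first, because it stands in the way of the guard cover's swing, and stand it upright on the counter; then flip the wide guard cover up and back until it stays open by itself and press the front half of the rocker switch beneath it fully down. Leave the narrow guard closed and its switch off, do not knock the jar over, and leave the squat tin, the mug and the napkin holder where they stand.

Things in the scene. Friction and masses are not known exactly. Their poses are not given: they have to be found in the camera images.
- power_box: Fixed grey steel box on the counter, 190 (x, depth) x 230 (y, width) x 55 mm high. Origin: centre of its underside; its x points from its front to its back, roughly away from the robot (yaw within about 0.35 rad). Two guarded switches stand side by side along the front edge of its top, 110 mm between centres, either one left or right, both with the same axes as the box; behind them is a bare deck at 55 mm height.
- wide_cover (a joint): Hinge of the wide guard cover: 0 closed (level), grows as the front edge lifts and swings back, stop at 2.15 rad (leaning back past upright). It falls shut by its weight when let go below about 1.6 rad (just past upright) and falls fully open beyond that. Cover 70 g, hardly any hinge friction.
- wide_hinge (a point): Point on the hinge axis of the wide guard cover, mid-width, fixed; z up, x from front to back of the box, y along the hinge axis. 96 mm above the counter. The cover is a black plastic shell 76 mm wide; closed, its 4 mm top plate reaches from the hinge 87 mm towards the front with its underside at the height of the hinge axis, and skirts 22 mm deep hang down at its front and sides. The front skirt is level with the front face of the box.
- wide_tab (a point): Centre of the underside of the finger tab of the wide cover, moves with the cover (x, y, z of the cover: back, along the hinge, up when closed). The tab is 30 mm wide (along the hinge), 28 mm long and 5 mm thick and sticks out level from the middle of the cover's front edge, 87 to 115 mm from the hinge axis, overhanging the front of the box, so a finger can hook it from below or two fingers pinch its sides.
- wide_rocker (a joint): Rocker switch under the wide cover: 0 off (front half raised), 0.4 rad on (front half fully down). It stays where it is left; pressing its front half near the front end takes 2 to 4 N.
- wide_press (a point): Point on the top face of that white rocker, 20 mm in front of its pivot; moves with the rocker. The rocker is 56 mm long (front to back), 32 mm wide and its pivot lies 50 mm in front of the hinge axis and 27 mm below it. Going from off to on this point goes down about 8 mm. Press from above at this point or up to 5 mm further to the front.
- narrow_hinge (a point): The same for the narrow guard: point on its hinge axis, mid-width. Its cover is 46 mm wide and otherwise of the same form and sizes.
- narrow_cover (a joint): Hinge of the narrow cover, 0 closed. To be left closed.
- narrow_rocker (a joint): Rocker under the narrow cover, 0 off. To be left off.
- jar: Tall amber glass jar, upright, diameter 56 mm up to 100 mm height and narrower (50 mm cap) above, 130 mm high, about 0.2 to 0.4 kg, loose. Origin: centre of its underside; z up its axis. It starts on the deck behind the wide cover, where it stops the cover from leaning back fully.
- tin: Squat aluminium tin, diameter 60 mm, 50 mm high, loose, on the deck behind the narrow cover. Origin: centre of underside.
- mug: White mug, outer diameter 76 mm, 85 mm high, handle sticking out about 35 mm to its +y, loose on the counter. Origin: centre of underside.
- napkins: Steel napkin holder full of paper, 70 (x) x 120 (y) x 86 mm high, loose on the counter. Origin: centre of underside.
- tray: Fixed open cream bread tray with buns on the counter, 240 (x) x 320 (y) x 80 mm high. Origin: centre of underside.
- board: Fixed wooden board 220 (x) x 320 (y) x 18 mm with a loaf on it (top at 93 mm). Origin: centre of underside.

How it is judged:
On the way, in this order (a step that is already met when the one before it is completed fails the run):
1. the jar stands upright on the counter (height (world z) of jar below 0.012 m and angle between jar's own z axis and vertical below 0.15 rad and linear speed of jar below 0.03 m/s), for 0.2 s.
2. the wide cover is leaning back, open past upright (value of joint wide_cover above 2 rad), for 0.3 s.
3. the rocker under the wide cover is pressed on (value of joint wide_rocker above 0.34 rad), for 0.2 s.
At the end, for the whole second after the job is handed in: The jar stands upright (within 0.15 rad) and still on the counter (underside below 12 mm), the wide cover stays open beyond 2.0 rad, its rocker is on (beyond 0.34 of 0.4 rad), the narrow cover and its rocker are below 0.1 rad (all of step 1 and value of joint wide_cover above 2 rad and value of joint wide_rocker above 0.34 rad and value of joint each of narrow_cover, narrow_rocker below 0.1 rad); the robot touches nothing.
It fails at once if the jar is knocked over (angle between jar's own z axis and vertical above 0.7 rad).
It fails at once if the narrow guard is opened or its switch pressed (value of joint narrow_cover above 0.35 rad or value of joint narrow_rocker above 0.2 rad).
It fails at once if the tin, mug or napkin holder is shifted by more than 30 mm (distance of any of tin, mug, napkins from where it was at the start of the episode above 0.03 m).
It also fails if it takes over 72 s, if anything falls off the work surface, if the arm or the gripper's body presses on something with over 40 N, if the wrist force passes 120 N, or if a joint passes its speed limit or range.

### The arm

A 6-joint arm with a two-finger parallel gripper is mounted at the origin on the work surface. World frame = base frame: x ahead of the robot, y to its left, z up, the work surface at z = 0. Lengths are in m, angles in rad, forces in N, time in s.
With the tool pointing down it reaches from about 0.25 to 0.85 m from the base axis. Payload 12.5 kg.
Tool frame: the origin (TCP) lies at the very end of the fingers, on their centre line; the grasp point (between the pads) lies 19 mm behind it (robot.tcp_to_grasp is the distance from the TCP to the grasp point, in m); z points along the fingers, y is the line along which they close (so a half turn about z gives the same grasp; the last joint's range is limited). The gripper opens to 93 mm and grips with 3 to 60 N. Pads are 15 mm wide; open, the fingers measure 128 mm over their backs; the gripper's body (75 mm by 188 mm) begins 65 mm behind the grasp point.
Start: joints at [-1.23, 0.351, 1.652, -0, 1.139, -0.085], TCP at [0.227, -0.501, 0.219] pointing down, gripper open.
Joint ranges: [-2.75, 2.75], [-0.79, 2.1], [0.01, 2.65], [-1.57, 4.71], [0.07, 3.14], [-2.87, 2.87]. Speed limits (rad/s): [2.22, 2.22, 2.79, 3.14, 3.14, 3.14].

### API

Orientations are given as a 3x3 rotation matrix whose columns are the frame's x, y, z axes.
In Python, from cell import robot, jaws, solve_ik, monitor, vision, job gives the robot as it stands. The module is installed in compiled form; this text tells all that it offers. Calls block until the motion is done:
- robot.move_ptp(position, orientation): joint-space move of the TCP to a pose.
- robot.servo_line(position, v=0.15, rot=None, max_force=None): straight line of the TCP; rot=None keeps the orientation; v is the mean speed in m/s. With max_force (N) it stops when the force on the tool has changed by that much, and returns True; else False.
- robot.move_j(angles): joint-space move.
- jaws.gripper_to(opening, strength=None): finger opening in m; strength is the grip in N (None keeps the last); returns when the fingers have stopped.
- robot.pause(seconds).
- solve_ik(position, orientation): joint angles nearest the present ones, or None.
- monitor.sense(): the state.
- vision.get_image(name): name is "scene" or "top" or "wrist"; returns a dict with "frame" (420x560x3 uint8, blue, green, red), "intrinsics" (3x3 intrinsics, pixels), "origin" and "orientation" of the camera in the world; the wrist camera has in their place "tool_from_camera" (4x4, takes a point from camera to tool coordinates, whose origin is the TCP and whose axes are the flange's). Camera axes: x right, y down, z forward; pixel columns grow to the right and rows downward; lengths in m; the calibration is good to about 2 mm. A picture is of the moment at which its call begins: read the wrist's pose just before it. There is no depth.
A pose or a line that the arm cannot do raises robot.PlanningError and nothing moves.
- job.job_done(): hands the job in; it is judged then, once.
The state is a dict: "time": time; "joints": joint angles; "dq": joint speeds; "effort": joint torques, N m; "position": TCP position; "tcp_rot": TCP orientation; "force": force on the tool from outside, world axes, zero at the start; "torque": the same for the moment, N m; "finger_gap": finger opening in m; "grasp_force": force on a finger pad.
Only numpy, scipy, OpenCV 4.12 (cv2) and the standard library are available. Lean on these libraries where they do the work, as an engineer would, in place of code of your own. Each camera call takes 0.05 s, during which the arm holds its last target. There are 200 camera calls.

## Working session

There is one attempt and no reset: what is moved stays moved. The work goes in short steps, each a Python script; the robot and the scene stay as the last script left them, time stands still between calls to the robot, and variables do not carry over. Pictures are saved under pics/ and viewed, at most 10 in all, crops included, and the job is handed in when it is done.

```bash
mkdir -p pics; python3 - <<'E'
from cell import *
import cv2,numpy as np
for n in("scene","top"):
    d=vision.get_image(n); cv2.imwrite(f"pics/{n}0.png",d["frame"]); np.savez(f"{n}.npz",**d)
    print(n,d["intrinsics"],d["origin"],d["orientation"])
print(monitor.sense()["time"])
E
```

```text
scene [[479.07335373   0.         278.23989361]
 [  0.         479.07335373 207.97347374]
 [  0.           0.           1.        ]] [ 1.19487724 -0.88053037  0.97395062] [[ 0.80418785  0.37473907 -0.46135944]
 [ 0.59427516 -0.52117756  0.61254468]
 [-0.01090577 -0.76677544 -0.64182278]]
top [[423.85097418   0.         280.38681012]
 [  0.         423.85097418 203.83438064]
 [  0.           0.           1.        ]] [ 0.45508343 -0.01601511  1.15411123] [[-0.00562025 -0.99596477  0.08956894]
 [-0.99980727  0.00728157  0.01823198]
 [-0.01881061 -0.08944921 -0.99581374]]
0.1
```

View pics/top0.png

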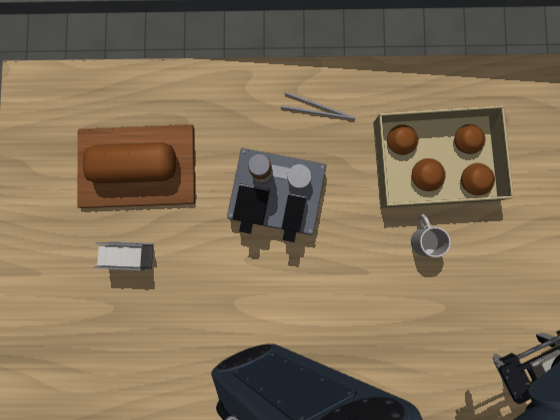

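View pics/scene0.png

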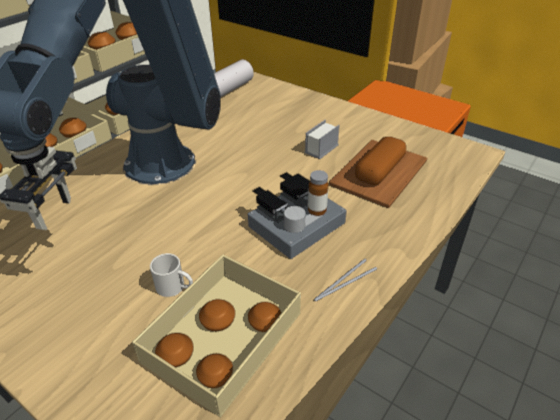

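The top view shows the box around (278,190), the wide cover at (251,205), the jar at (260,163), the tin at (300,175), the narrow cover at (294,212), the mug at (432,242) and the napkins at (125,256). I'll enlarge the box.

```bash
python3 - <<'E'
import cv2,numpy as np
f=np.load("top.npz")["frame"]
c=cv2.resize(f[140:250,215:345],None,fx=5,fy=5,interpolation=cv2.INTER_CUBIC)
c=cv2.convertScaleAbs(c,alpha=1.6,beta=20)
cv2.imwrite("pics/crop1.png",c)
E
```

```text
(no output)
```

View pics/crop1.png

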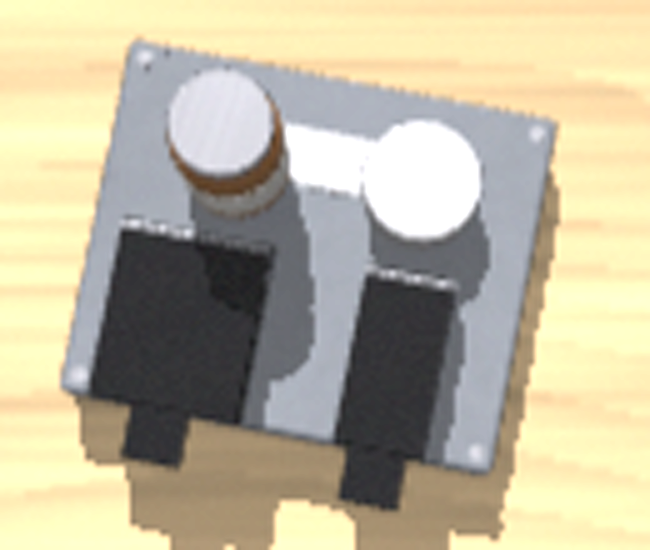

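Read in the crop: box top corners (135,40), (555,122), (490,472), (65,388); jar cap (221,121); tin (421,180); wide cover front (92,393)–(243,423), hinge line (122,228)–(272,245); tab end (124,455)–(180,467).

```bash
cat > h.py <<'E'
import numpy as np
def ray(d,uv,z):
    K,o,R=d["intrinsics"],d["origin"],d["orientation"]
    r=R@np.linalg.solve(K,[uv[0],uv[1],1]); return o+r*(z-o[2])/r[2]
E
python3 - <<'E'
import numpy as np
from h import *
d=np.load("top.npz")
c=lambda u,v:((u+.5)/5-.5+215,(v+.5)/5-.5+140)
np.set_printoptions(precision=4,suppress=True)
P=[ray(d,c(*p),.055)[:2] for p in[(135,40),(555,122),(490,472),(65,388)]]
BL,BR,FR,FL=P;print("sizes",*[np.linalg.norm(a-b) for a,b in((BL,BR),(FL,FR),(BL,FL),(BR,FR))])
cen=np.mean(P,0);x=(BL+BR-FL-FR);yl=(BL+FL-BR-FR)
print("cen",cen,"yaw",np.arctan2(x[1],x[0]),np.arctan2(-yl[0],yl[1]))
yaw=(np.arctan2(x[1],x[0])+np.arctan2(-yl[0],yl[1]))/2
R=np.array([[np.cos(yaw),-np.sin(yaw)],[np.sin(yaw),np.cos(yaw)]])
for n,p,z in[("jar",(221,121),.055+.130),("tin",(421,180),.105),("wfl",(92,393),.1),("wfr",(243,423),.1),("whl",(122,228),.1),("whr",(272,245),.1),("tabL",(124,460),.1),("tabR",(180,467),.1),("ntabL",(340,498),.1),("ntabR",(400,509),.1)]:
    w=ray(d,c(*p),z)[:2];print(n,w,"box",R.T@(w-cen))
for n,p,z in[("mug",(434,242),.085),("napL",(97,256),.086),("napR",(152,256),.086)]: print(n,ray(d,p,z))
E
```

```text
sizes 0.22539784607707672 0.22495200667651172 0.18723062441280555 0.18638719697946277
cen [0.5892 0.0134] yaw -0.19483313423612034 -0.20300041423258283
jar [0.6358 0.0512] box [0.0382 0.0463]
tin [ 0.6199 -0.0432] box [ 0.0413 -0.0495]
wfl [0.5148 0.1217] box [-0.0944  0.0915]
wfr [0.4993 0.0463] box [-0.0946  0.0145]
whl [0.5977 0.107 ] box [-0.0102  0.0934]
whr [0.5884 0.0316] box [-0.0043  0.0177]
tabL [0.4813 0.1056] box [-0.124   0.0691]
tabR [0.4777 0.0777] box [-0.122  0.041]
ntabL [ 0.4618 -0.0017] box [-0.1218 -0.04  ]
ntabR [ 0.4562 -0.0314] box [-0.1215 -0.0702]
mug [ 0.4528 -0.3793  0.085 ]
napL [0.4224 0.4671 0.086 ]
napR [0.4217 0.3275 0.086 ]
```

Sizes agree with the given ones to within 2–5 mm. Box yaw is about −0.2 and the wide guard is on the left at box y ≈ +0.055. Next is the jar: grip its body from above and set it at (0.43, −0.17).

```bash
cat >> h.py <<'E'
yaw=-0.199; C,S=np.cos(yaw),np.sin(yaw)
cen=np.array([.5892,.0134])
def box(x,y,z): return np.array([cen[0]+C*x-S*y,cen[1]+S*x+C*y,z])
def down(s): # y along +-box y
    y=s*np.array([-S,C,0]); z=np.array([0,0,-1.]); return np.column_stack([np.cross(y,z),y,z])
E
python3 - <<'E'
from cell import *
from h import *
import cv2
j=np.array([.6358,.0512,0])
c=[(abs(q[5]),s) for s in(1,-1) if (q:=solve_ik(j+[0,0,.25],down(s))) is not None]
s=min(c)[1];print(c,s);open("sign","w").write(str(s));R=down(s)
jaws.gripper_to(.093,20)
robot.move_ptp(j+[0,0,.26],R)
robot.servo_line(j+[0,0,.118],v=.12)
jaws.gripper_to(.03,20)
st=monitor.sense();print(st["finger_gap"],st["grasp_force"],st["position"],st["force"],st["time"])
robot.servo_line(j+[0,0,.23],v=.12)
st=monitor.sense();print(st["finger_gap"],st["grasp_force"],st["force"],st["time"])
cv2.imwrite("pics/s1.png",vision.get_image("scene")["frame"])
E
```

```text
[(np.float64(1.36440619679184), 1), (np.float64(1.7771864567979536), -1)] 1
0.055414973537307996 19.96181188384071 [0.63583534 0.05131086 0.11805968] [0.83979502 0.75070913 1.8632575 ] 4.775
0.05546046487016254 19.950678264722228 [ 0.90554356 -0.33098988 -2.86993621] 5.8583
```

View pics/s1.png

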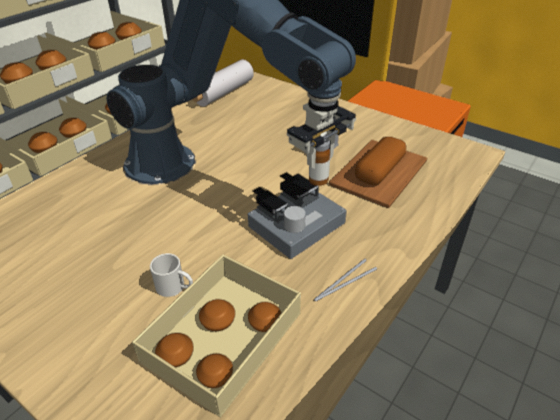

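The jar is held upright and clear of the box at (320,165). Next I place it, then go above the tab.

```bash
python3 - <<'E'
from cell import *
from h import *
import cv2
R=down(int(open("sign").read()))
robot.servo_line([.43,-.17,.23],v=.2)
robot.servo_line([.43,-.17,.075],v=.15)
h=robot.servo_line([.43,-.17,.060],v=.03,max_force=6)
print(h,monitor.sense()["position"])
jaws.gripper_to(.09)
robot.servo_line([.43,-.17,.25],v=.2)
jaws.gripper_to(.06,6)
p=box(-.109,.055,.17); robot.move_ptp(p,R)
st=monitor.sense();print(p,st["time"],st["joints"])
a=vision.get_image("wrist")["frame"];b=vision.get_image("scene")["frame"][130:330,140:400]
b=cv2.resize(b,None,fx=2,fy=2)[:400]
cv2.imwrite("pics/w2.png",a);cv2.imwrite("pics/s2.png",b)
E
```

```text
True [ 0.43017522 -0.16965271  0.0623806 ]
[0.49322405 0.08886268 0.17      ] 12.8 [ 8.38265384e-02  3.22233506e-01  1.82576466e+00 -2.65578614e-04
  9.93091439e-01 -1.28733464e+00]
```

View pics/w2.png

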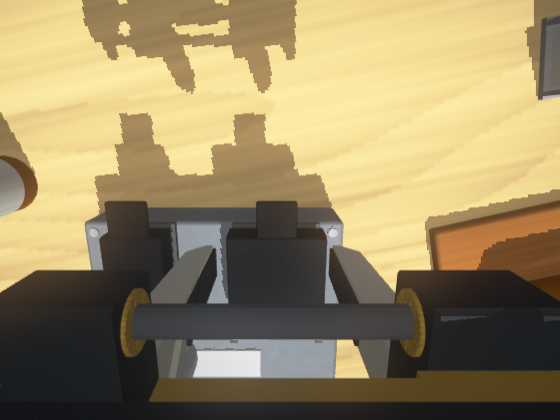

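View pics/s2.png

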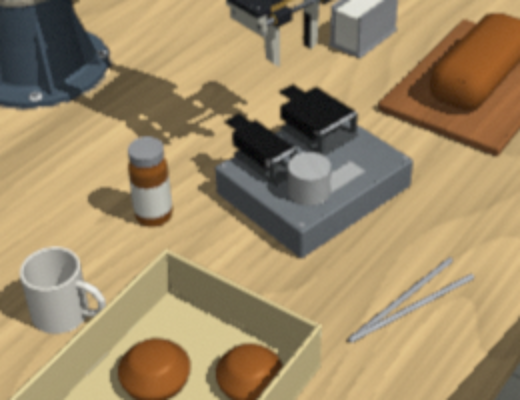

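The jar stands at (152,180) in the scene crop. In the wrist view the tab is at u 257–297, v 202–235, centred between the fingers. I'll check its position by calibration, then pinch it and swing the cover.

```bash
cat > swing.py <<'E'
from cell import *
from h import *
np.set_printoptions(precision=4,suppress=True)
st=monitor.sense();d=vision.get_image("wrist");T=d["tool_from_camera"];R0=st["tcp_rot"]
cam=dict(intrinsics=d["intrinsics"],origin=st["position"]+R0@T[:3,3],orientation=R0@T[:3,:3])
tobox=lambda w:np.array([[C,S],[-S,C]])@(w[:2]-cen)
f=tobox(ray(cam,(276.5,202),.101));bk=tobox(ray(cam,(276.5,234),.101))
print("tab front",f,"back",bk)
ty=(.055+f[1])/2; hx=(-.008+f[0]+.115)/2
assert abs(f[1]-.055)<.008 and abs(f[0]+.123)<.01
print("use ty,hx",ty,hx);np.save("fit.npy",[ty,hx])
def tcp(t): return box(hx-.101*np.cos(t)+.0025*np.sin(t),ty,.096+.101*np.sin(t)+.0025*np.cos(t)-.008)
robot.servo_line(tcp(0)+[0,0,.04],v=.1)
assert not robot.servo_line(tcp(0),v=.05,max_force=8),"contact"
jaws.gripper_to(.02,6)
g=monitor.sense()["finger_gap"];print("gap",g)
assert .026<g<.034
for t in np.arange(.15,1.81,.15):
    h=robot.servo_line(tcp(t),v=.06,max_force=20)
    s=monitor.sense();print(round(t,2),h,s["finger_gap"],s["force"])
    if h: break
E
python3 swing.py; python3 - <<'E'
from cell import *;import cv2
cv2.imwrite("pics/s3.png",cv2.resize(vision.get_image("scene")["frame"][60:260,180:420],None,fx=3,fy=3)); print(monitor.sense()["time"])
E
```

```text
tab front [-0.124   0.0566] back [-0.0997  0.0567]
use ty,hx 0.05582110227915531 -0.008497562347171063
gap 0.030025101943323612
0.15 False 0.02977336959307139 [-0.1538  8.7644 -0.1859]
0.3 False 0.030344612554101192 [ 2.045   7.7987 -0.4493]
0.45 False 0.0297748320055619 [ 1.0239  8.2398 -0.9403]
0.6 False 0.030118208951514874 [1.5309 6.9119 0.0058]
0.75 False 0.029907918318726613 [0.5518 7.4107 0.4286]
0.9 False 0.030381728719546957 [0.519  6.7586 0.8205]
1.05 False 0.029898409644100135 [1.5155 6.971  0.3661]
1.2 False 0.029744048217407677 [1.6218 6.2236 0.8006]
1.35 False 0.029903313466351937 [1.3887 5.1956 1.2865]
1.5 False 0.029753624542236908 [1.7575 5.6154 1.269 ]
1.65 False 0.02969283812373144 [1.2258 5.6401 2.2406]
1.8 False 0.03000461236453972 [2.2834 5.3141 2.9628]
19.925
```

View pics/s3.png

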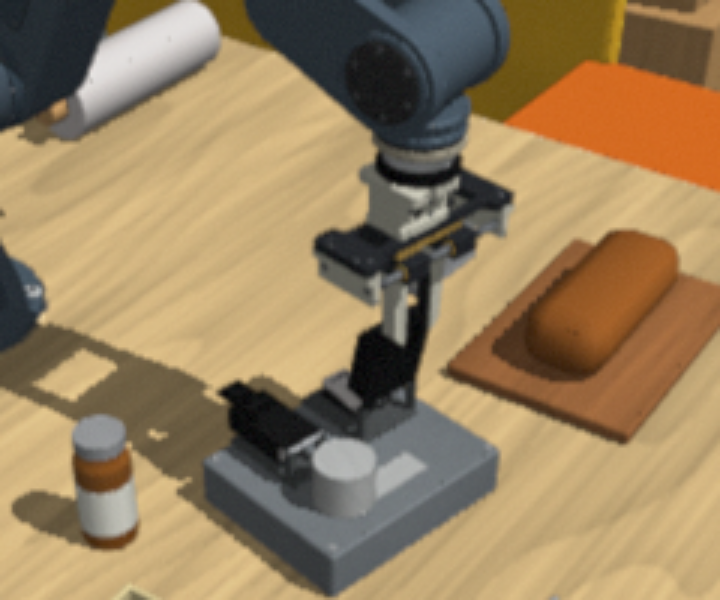

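The cover is past upright with its tab held at about (380,350). Now I release it so it falls open, rise, and press the rocker with closed fingers.

```bash
python3 - <<'E'
from cell import *
from h import *
import cv2
ty,hx=np.load("fit.npy");R=down(int(open("sign").read()))
jaws.gripper_to(.06); robot.pause(.3)
p=monitor.sense()["position"]
robot.servo_line(p+[0,0,.06],v=.15)
jaws.gripper_to(0,10)
q=box(hx-.072,ty,0)
robot.servo_line(q+[0,0,p[2]+.06],v=.15)
robot.servo_line(q+[0,0,.105],v=.15)
robot.pause(.8)
cv2.imwrite("pics/s4.png",cv2.resize(vision.get_image("scene")["frame"][100:260,200:400],None,fx=3,fy=3))
f0=monitor.sense()["force"]
for z in np.arange(.102,.05,-.0015):
    h=robot.servo_line(q+[0,0,z],v=.03,max_force=14)
    s=monitor.sense();print(round(s["position"][2],4),h,(s["force"]-f0).round(1))
    if h or (s["force"]-f0)[2]>12:break
robot.pause(.3);print(monitor.sense()["position"],monitor.sense()["force"]-f0,monitor.sense()["time"])
E
```

```text
0.1017 False [0.7 0.5 0.3]
0.1004 False [ 0.6 -0.1  0. ]
0.0989 False [-0.4 -0.1 -0.1]
0.0974 False [-0.1 -0.3 -0. ]
0.0959 False [-0.3 -0.8  0.3]
0.0944 False [-0.2  0.4  0.5]
0.0929 False [-1.3 -0.6 -0.1]
0.0914 False [ 0.1 -0.   0.6]
0.0899 False [-0.4 -0.2  0.3]
0.0884 False [0.2 0.3 0.1]
0.0869 False [0.5 1.  0.6]
0.0854 False [ 0.5  0.1 -0.1]
0.0839 False [0.  0.3 1. ]
0.0824 False [-0.2  0.3  0. ]
0.0809 False [-0.5 -0.3 -0.7]
0.0794 False [-0.6 -0.  -0.1]
0.0779 False [0.2 0.1 0.5]
0.0764 False [0.  0.3 0.1]
0.0749 False [-1.9  1.6  1.8]
0.0735 False [-4.9  2.1  5.7]
0.073 False [-10.3   0.2  20.7]
[0.52080519 0.08415337 0.07300312] [-10.32176917   0.06493623  20.52343122] 30.8
```

View pics/s4.png

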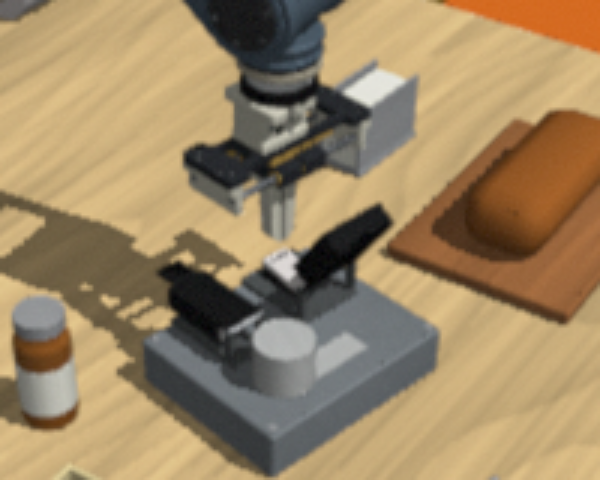

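The press met a hard stop at z = 0.073 with the reaction tilted forward. I'll retreat and inspect the rocker.

```bash
python3 - <<'E'
from cell import *
from h import *
import cv2
p=monitor.sense()["position"]
robot.servo_line(p+[0,0,.12],v=.12)
ty,hx=np.load("fit.npy")
st=monitor.sense();d=vision.get_image("wrist");s=vision.get_image("scene")["frame"][160:240,250:350]
a=cv2.resize(d["frame"][150:420],(560,270));b=cv2.resize(s,None,fx=4,fy=4,interpolation=cv2.INTER_CUBIC);b0=cv2.resize(cv2.imread("pics/s4.png")[180:420,150:450],(400,320))
cv2.imwrite("pics/w5.png",np.hstack([b0,b]));print(st["time"])
E
```

```text
31.9583
```

View pics/w5.png

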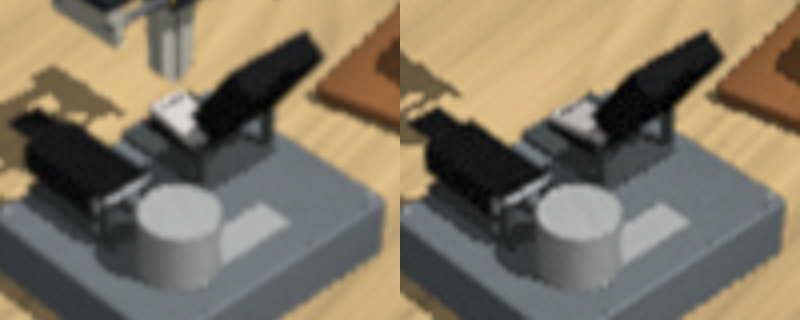

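The rocker's front edge has clearly dropped, from about (155,97) to (555,107) in the two crops. I'll confirm it is at its stop by pressing again at three points along it and measuring the slope.

```bash
python3 - <<'E'
from cell import *
from h import *
import cv2
ty,hx=np.load("fit.npy")
for dx in(.060,.068,.074):
    q=box(hx-dx,ty,0)
    robot.servo_line(q+[0,0,.10],v=.1); robot.pause(.2)
    h=robot.servo_line(q+[0,0,.066],v=.015,max_force=15)
    robot.pause(.2); s=monitor.sense();print(dx,h,s["position"][2].round(4),s["force"].round(1),s["time"])
    robot.servo_line(q+[0,0,.10],v=.1)
robot.servo_line(q+[0,0,.24],v=.15)
d=vision.get_image("scene");K,o,Rc=d["intrinsics"],d["origin"],d["orientation"]
f=cv2.resize(d["frame"][175:225,270:330],None,fx=10,fy=10,interpolation=cv2.INTER_CUBIC)
g=cv2.resize(np.load("scene.npz")["frame"][175:225,270:330],None,fx=10,fy=10)
for t,col in((-.2,(0,0,255)),(0,(0,255,255)),(.2,(0,255,0)),(.4,(255,0,0))):
    pts=[]
    for a,b in((-.028,.016),(-.028,-.016)):
        hh=.007; x=hx-.05+a*np.cos(t)-hh*np.sin(t); z=.069+hh*np.cos(t)+a*np.sin(t)
        c=Rc.T@(box(x,ty+b,z)-o);u=K@c;u=u/u[2];pts.append(((u[:2]-[270,175]+.5)*10).astype(int))
    cv2.line(f,tuple(map(int,pts[0])),tuple(map(int,pts[1])),col,1)
cv2.imwrite("pics/s6.png",f)
E
```

```text
0.06 True 0.076 [-2.8  0.4 10. ] 35.0667
0.068 True 0.0743 [-1.9  0.3 10.2] 37.7
0.074 True 0.0731 [-3.  -1.1  9.7] 40.4083
```

View pics/s6.png

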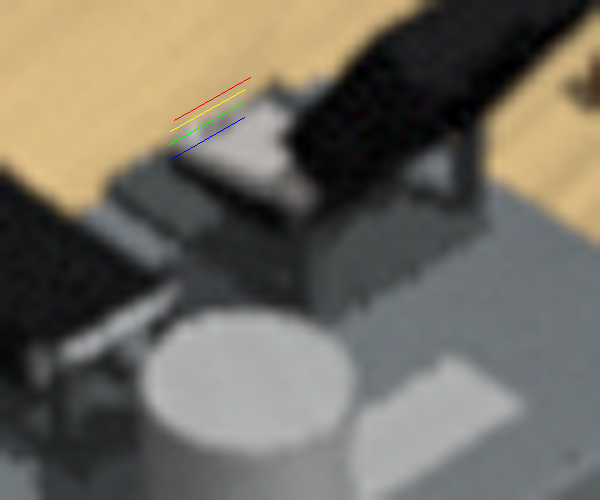

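The slope is (0.0760 − 0.0731)/0.014 ≈ 0.2 rad front-down. The rocker's front edge, near (175,145), lies on the predicted line for fully on. The cover is open and the arm is clear, so I'm handing in.

```bash
python3 -c "
from cell import *
print(job.job_done())"
```

```text
the job is handed in; nothing more can be done
None
```

The job is handed in, though the hand-in returned no verdict: the jar stands upright on the counter, the wide cover is open by itself, its rocker measures fully on, and in the last pictures the narrow guard is closed and the tin, mug and napkin holder are where they stood.

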